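# Fit the missing U-bolt over the tube on the bracket

### The arm

A 7-joint arm with a two-finger parallel gripper is mounted at the origin on a cart in front of the work surface, level with it; the furniture and walls round the work are solid. World frame = base frame: x ahead of the robot, y to its left, z up, the work surface at z = 0. Lengths are in mm, angles in rad, forces in N, time in s.
With the tool pointing down it reaches from about 400 to 875 mm from the base axis. Payload 19.3 kg.
Tool frame: the origin (TCP) lies midway between the tips of the shut fingers; the grasp point (between the pads) lies 19 mm behind it; z points along the fingers, x is the direction in which the jaws open and shut, and the axes are right-handed (so a half turn about z gives the same grasp; the last joint's range is limited). The gripper opens to 85 mm and grips with 20 to 120 N. Pads are 22 mm wide; open, the fingers measure 114 mm over their backs; the gripper's body (76 mm by 85 mm) begins 54 mm behind the grasp point. The pads swing forward as they close: fully open they stand 13 mm farther back than shut.
Start: joints at [1.191, 0.521, -0.036, 1.599, 0.021, 1.021, -0.113], TCP at [190.514, -595.247, 231.291] pointing down, gripper open.
Joint ranges: [-2.91, 2.91], [-0.3, 2.13], [-1.5, 1.42], [0.17, 2.43], [-1.26, 4.41], [0.16, 1.93], [-2.52, 2.52]. Speed limits (rad/s): [1.89, 1.89, 2.39, 2.39, 3.01, 3.01, 3.01].

### API

Orientations are given as a unit quaternion [x, y, z, w].
In Python, from cell import manip, camera gives the robot as it stands.
- The arm moves only by the tool send_rows, never from a script. Its argument "targets" is text: rows parted by semicolons, each of 7 numbers parted by spaces: the shift along the world's x, y, z in m, then the turn, a rotation vector about the world's x, y, z in rad, then the opening, from -1 (shut) to 1 (fully open). In form: dx dy dz ax ay az hand; .... A call has 1 to 5 rows; each row is the pose to reach, as a shift and turn from the pose measured when the call began; what a row does not reach only later rows make up. A row lasts 1/8 s, in which the tool goes at most 62.5 mm and 10.7 degrees, less where a joint would pass 70% of its speed; a pose out of reach is approached as far as the arm can. A call with a gripper value outside its range is refused whole. The fingers move at their own pace and stop on an object; "grip_force" is the grip in N (left out, the last holds). Time passes only in rows, so rows that repeat a pose let the fingers close. It gives the time, the measured TCP pose, the force and the opening at its end, in the units of the state.
- manip.sense(): the state, without advancing time (a new reading comes with each control period).
- camera(name): name is "scene" or "top" or "wrist"; returns a dict with "image" (384x512x3 uint8, blue, green, red), "mtx" (3x3 intrinsics, pixels), "R" (3x3) and "t" (3): a world point X has camera coordinates R X + t. Camera axes: x right, y down, z forward; pixel columns grow to the right and rows downward; lengths in mm; the calibration is good to about 2 mm. The wrist camera is an equidistant fisheye: a pixel r from the principal point sees the ray r / f radians off the axis. A picture is of the moment at which its call begins. There is no depth.
- manip.finish_job(): hands the job in, once; it reports no verdict.
The state is a dict: "time": time; "joint_positions": joint angles; "qvel": joint speeds; "joint_torque": joint torques, N m; "ee_pos": TCP position; "orientation": TCP orientation; "force": force on the tool from outside, world axes, zero at the start; "wrist_torque": the same for the moment, N m; "grip_width": finger opening in mm.
Only numpy, scipy, OpenCV 4.12 (cv2) and the standard library are available. Lean on these libraries where they do the work, as an engineer would, in place of code of your own. Each camera call takes 0.05 s, during which the arm holds its last target.

### The job

The tube on the grey bracket is held by a U-bolt at one of its two stations only. From the wooden rack take the U-bolt that is wide enough to straddle the tube, lower it over the tube at the bare station so that its two legs go through the two slots in the plate, and leave it there upright, let go, with its bend resting on the tube. Leave the narrow U-bolt standing in the rack.

Things in the scene. Friction and masses are not known exactly. Their poses are not given: they have to be found in the camera images.
- ubolt_wide_center (a point): Wide U-bolt, loose, steel, about 100 g, 110 mm tall: two straight legs of 8 mm rod, 48 mm apart centre to centre (56 mm over all), half-round bend on top. Stands bend up in a rack slot. Point: midway between the legs, 55 mm above their tips, 55 mm below the bend's top. x: leg to leg; z: up. Legs are straight from the tips to 27 mm above the point. On the tube, the point is 15 mm above open_station.
- ubolt_narrow_center (a point): Narrow U-bolt, loose: same steel, rod and height, but legs only 26 mm apart (34 mm over all), too narrow for the tube. Stands in the rack's other slot, 72 mm from the wide one; which slot holds which varies. Point half-way up, midway between its legs; axes as on the wide one.
- rack_top (a point): Centre of the top of the rack, a fixed pale wooden block 100 x 130 x 55 mm on the desk. x: along its two slots, y: across them, z: up. Slots 36 mm either side of the centre in y, 10.5 mm wide, 66 mm long, 40 mm deep; a U-bolt stands 70 mm out of one and must rise straight up over 40 mm to come free.
- open_station (a point): Bare station of the fixed grey bracket: point on top of its plate (70 mm above the desk, 8 mm thick, open below), midway between two slots. x: slot to slot; y: along the tube; z: up. Slot centres 24 mm off in x, slots 22 (x) by 20 mm (y). Over it the aluminium tube, 26 mm thick, 250 mm long, top 62 mm above the point, on a black 28 mm wide block. The station 110 mm along y has its U-bolt, 70 mm high.
Not all that is in view belongs to the job. What is shaped like the part that bears ubolt_wide_center but blue, purple or yellow is not meant.

How it is judged:
By the outcome, as a careful person would: the job done as asked, in the order asked, and still so for the second after the job is handed in, with the robot touching nothing.
It also fails if it takes over 40 s, if anything falls off the work surface, if the arm or the gripper's body presses on something with over 40 N, if the wrist force passes 120 N, or if a joint passes its speed limit or range.

## Working session

There is one attempt and no reset: what is moved stays moved. The work goes in short steps, Python scripts to look and compute and a tool call to move; the robot and the scene stay as the last step left them, time stands still between calls to the robot, and variables do not carry over. Pictures are saved under pics/ and viewed, and the job is handed in when it is done.

Besides the shell and the picture viewer there is one more tool, called after ">>>" as name(argument=value, ...) on one line, values as JSON. send_rows: Moves the arm, as the interface text tells. Its arguments: {"type":"object","properties":{"targets":{"type":"string"},"grip_force":{"type":"number"}},"required":["targets"]}

```bash
ls; mkdir -p pics; python3 - <<'E'
from cell import manip, camera
import cv2
s=manip.sense(); print(s)
for n in ["scene","top","wrist"]:
    c=camera(n); cv2.imwrite(f"pics/{n}0.png",c["image"]); print(n,c["mtx"].tolist(),c["R"].round(4).tolist(),c["t"].round(2).tolist())
E
```

```text
pics
{'time': 0.0, 'joint_positions': array([ 1.19076263,  0.52205193, -0.03628392,  1.59998189,  0.02118985,
        1.02110381, -0.11279281]), 'qvel': array([-0.00041788, -0.00019027, -0.00080499,  0.00069553, -0.00077694,
       -0.00035003, -0.00052329]), 'joint_torque': array([-1.27291074e-03, -9.27108335e+01,  1.97933793e+00, -3.69945002e+01,
        1.78616925e-02,  8.03861883e-03, -2.28555905e-05]), 'ee_pos': array([ 190.40562241, -594.94338734,  230.71194371]), 'orientation': array([ 8.07730077e-01, -5.89552191e-01, -4.95217559e-04, -3.02354530e-04]), 'force': array([-0.35249875, -0.24739488, -0.27813505]), 'wrist_torque': array([-0.00100795, -0.02730972, -0.01633083]), 'grip_width': 85.67214581496664}
scene [[398.7437145607863, 0.0, 255.32359749327685], [0.0, 398.7437145607863, 191.12504270791138], [0.0, 0.0, 1.0]] [[-0.7635, -0.6457, -0.0106], [-0.3613, 0.4407, -0.8217], [0.5352, -0.6236, -0.5698]] [410.6, 292.53, 597.21]
top [[375.1473202550091, 0.0, 262.4603695887219], [0.0, 375.1473202550091, 192.83509149834893], [0.0, 0.0, 1.0]] [[0.0275, -0.9994, -0.0231], [-0.9897, -0.024, -0.1412], [0.1405, 0.0267, -0.9897]] [-25.39, 582.53, 845.1]
wrist [[297.3186396354542, 0.0, 253.6015432119942], [0.0, 297.3186396354542, 188.4719530866084], [0.0, 0.0, 1.0]] [[0.3043, -0.9526, -0.0013], [-0.9159, -0.293, 0.2745], [-0.2619, -0.0823, -0.9616]] [-623.15, -35.36, 379.03]
```

View pics/scene0.png

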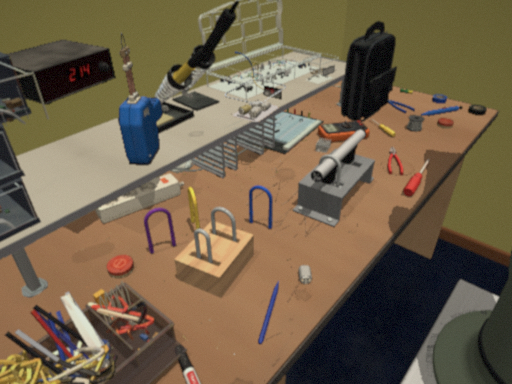

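View pics/top0.png

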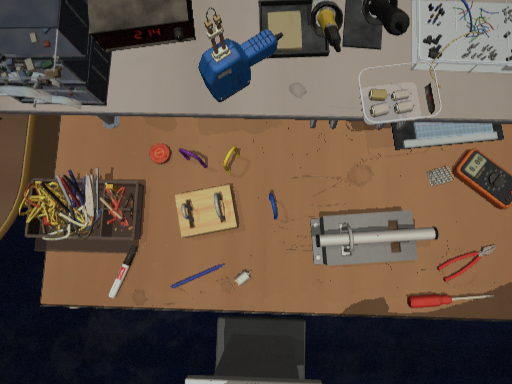

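View pics/wrist0.png

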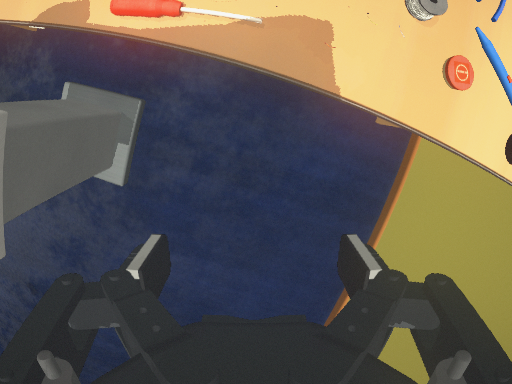

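Candidates for the wide U-bolt, by scene pixel:
- purple (160,230), not meant
- yellow (193,207), not meant
- blue (260,205), not meant
- steel (203,245) in the rack
- steel (223,222) in the rack, which looks wider
- steel already on the bracket

I'll check this with crops.

```bash
cat > h.py <<'E'
import numpy as np, cv2
from cell import manip, camera
def ray(c,u,v):
    d=np.linalg.inv(c["mtx"])@np.array([u,v,1.0]); R=np.array(c["R"]);t=np.array(c["t"])
    return -R.T@t, R.T@d
def plane(c,u,v,z):
    o,d=ray(c,u,v); return o+d*(z-o[2])/d[2]
def proj(c,X):
    p=np.array(c["R"])@np.array(X,float)+np.array(c["t"]); q=np.array(c["mtx"])@(p/p[2]); return q[:2]
def crop(c,name,x0,y0,x1,y1,k):
    cv2.imwrite(name,cv2.resize(c["image"][y0:y1,x0:x1],None,fx=k,fy=k,interpolation=cv2.INTER_CUBIC))
E
python3 - <<'E'
from h import *
c=camera("scene"); crop(c,"pics/s1.png",165,190,285,300,6); crop(c,"pics/s2.png",285,120,385,230,5)
c=camera("top"); crop(c,"pics/t1.png",165,175,285,245,6); crop(c,"pics/t2.png",300,200,450,275,5)
E
```

```text
(no output)
```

View pics/s1.png

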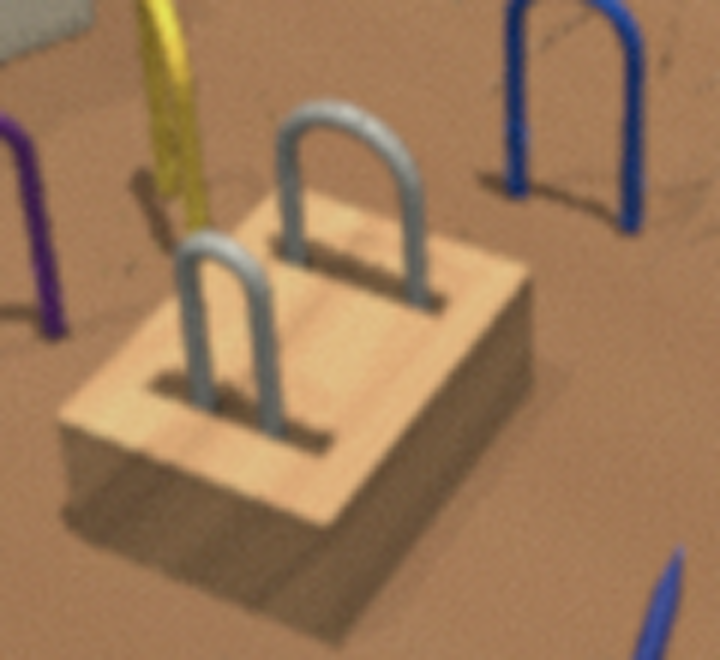

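View pics/s2.png

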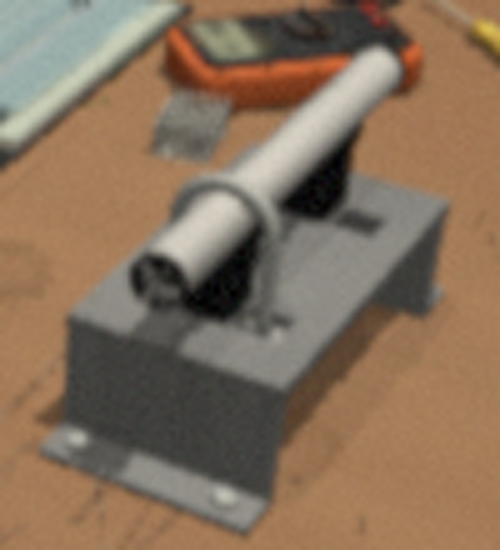

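View pics/t1.png

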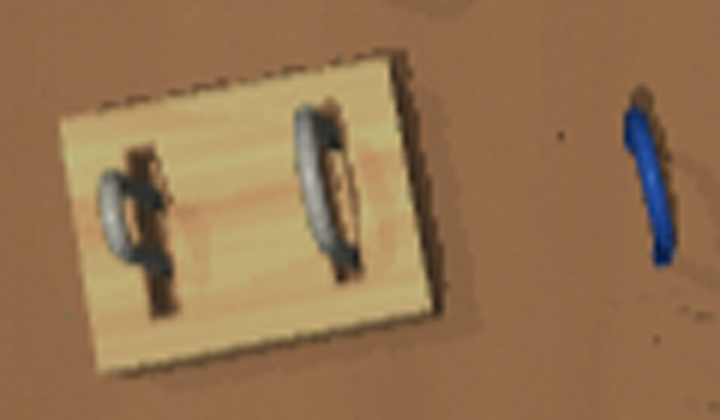

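View pics/t2.png

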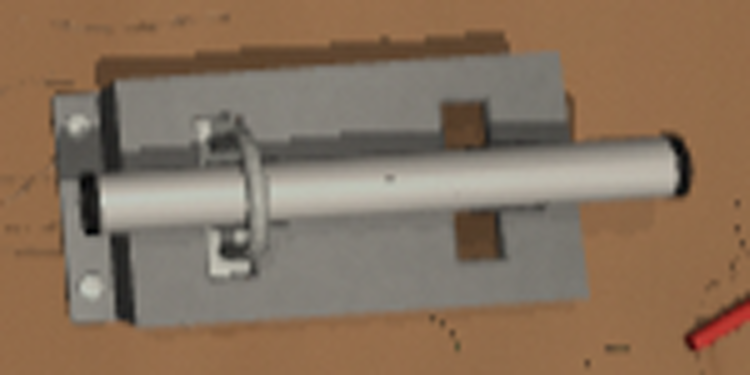

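```bash
python3 - <<'E'
from h import *
np.set_printoptions(precision=1,suppress=True)
c=camera("top"); s=camera("scene")
T1=lambda a,z:plane(c,165+a[0]/6-.4,175+a[1]/6-.4,z)
T2=lambda a,z:plane(c,300+a[0]/5-.4,200+a[1]/5-.4,z)
S1=lambda a,z:plane(s,165+a[0]/6-.4,190+a[1]/6-.4,z)
S2=lambda a,z:plane(s,285+a[0]/5-.4,120+a[1]/5-.4,z)
k=[T1(a,55) for a in [(60,120),(390,52),(435,312),(100,375)]];print("rack",k,np.mean(k,0))
for i in range(4): print(np.linalg.norm(k[i]-k[i-1]),np.degrees(np.arctan2(*(k[i]-k[i-1])[1::-1])))
k=[S1(a,55) for a in [(60,415),(310,185),(530,270),(328,525)]];print("rackS",np.mean(k,0))
print("legs S at 55",S1((295,260),55),S1((420,302),55), "narrow",S1((207,405),55),S1((275,432),55))
print("apex S",S1((335,106),121),"bend T",T1((315,182),121),T1((308,112),97),T1((348,262),97))
# slots
for q in [[(443,102),(487,102),(491,148),(446,150)],[(455,212),(500,210),(505,257),(459,262)]]:
    k=[T2(a,70) for a in q];print("slot",k,np.mean(k,0),[np.linalg.norm(k[i]-k[i-1]).round(1) for i in range(4)])
# tube axis at z=119 ; edges at right and left
a=(T2((104,174),119)+T2((104,234),119))/2; b=(T2((665,140),119)+T2((665,193),119))/2
print("tube",a,b,np.degrees(np.arctan2(*(b-a)[1::-1])),np.linalg.norm(b-a))
k=[T2(x,70) for x in [(115,82),(560,52),(590,298),(133,327)]];print("plate",k,np.mean(k,0))
E
```

```text
rack [array([571.9, 194.4,  55. ]), array([601.7,  66.7,  55. ]), array([501.2,  45.4,  55. ]), array([473.8, 173. ,  55. ])] [537.2 119.9  55. ]
100.37418965172682 12.301559577684603
131.09814426636063 -76.83597494688517
102.73764095261396 -168.0335590526499
130.48296865852362 102.13102561885043
rackS [534.3 120.7  55. ]
legs S at 55 [566.5  95.8  55. ] [519.5  84.4  55. ] narrow [538.4 162.7  55. ] [513.4 157.4  55. ]
apex S [552.2  85.4 121. ] bend T [543.1  84.  121. ] [571.6  91.3  97. ] [516.5  74.1  97. ]
slot [array([ 524.2, -294.9,   70. ]), array([ 524.7, -314.5,   70. ]), array([ 504.2, -315.8,   70. ]), array([ 502.7, -295.8,   70. ])] [ 513.9 -305.2   70. ] [np.float64(21.5), np.float64(19.6), np.float64(20.6), np.float64(20.0)]
slot [array([ 475.3, -299.2,   70. ]), array([ 476.8, -319.1,   70. ]), array([ 456.1, -320.8,   70. ]), array([ 453.4, -300.5,   70. ])] [ 465.4 -309.9   70. ] [np.float64(22.0), np.float64(19.9), np.float64(20.7), np.float64(20.5)]
tube [ 473.7 -137.3  119. ] [ 495.7 -371.7  119. ] -84.64575569767443 235.47835882514457
plate [array([ 529.4, -148.2,   70. ]), array([ 548. , -347.5,   70. ]), array([ 439.3, -357.6,   70. ]), array([ 420.9, -156.7,   70. ])] [ 484.4 -252.5   70. ]
```

Wide steel U-bolt, confirmed at scene (223,222) with its top at top-view (218,206): centre about (544,85), legs along +12.5°. The bare station is at about (490,-307) with its x at +5.4°. I'll approach with the jaws along the leg-to-leg axis.

>>> send_rows(targets="0.04 0.03 0.006 0 0 0.12 1;0.085 0.065 0.012 0 0 0.25 1;0.13 0.10 0.018 0 0 0.38 1;0.18 0.135 0.024 0 0 0.5 1;0.23 0.17 0.03 0 0 0.62 1")

```text
time: 0.98
ee_pos: [421.8, -424.0, 261.6]
orientation: [0.95, -0.313, 0.0, 0.0]
force: [0.8, -0.0, -0.1]
grip_width: 84.9
```

>>> send_rows(targets="0.03 0.045 0 0 0 0.1 1;0.06 0.09 0 0 0 0.2 1;0.085 0.14 0 0 0 0.3 1;0.105 0.19 0 0 0 0.4 1;0.12 0.24 0 0 0 0.5 1")

```text
time: 1.6
ee_pos: [542.4, -182.2, 261.6]
orientation: [0.998, -0.067, 0.0, 0.0]
force: [-0.5, -0.8, 0.0]
grip_width: 85.4
```

>>> send_rows(targets="0.004 0.055 0 0 0 0.08 1;0.004 0.11 0 0 0 0.16 1;0.003 0.165 0 0 0 0.25 1;0.002 0.22 0 0 0 0.33 1;0.002 0.267 0 0 0 0.353 1")

```text
time: 2.22
ee_pos: [544.1, 86.8, 261.8]
orientation: [0.994, 0.11, 0.0, 0.0]
force: [1.0, -0.5, -0.3]
grip_width: 85.2
```

```bash
python3 - <<'E'
from h import *
s=manip.sense();print(s["ee_pos"],s["orientation"],s["joint_positions"].round(2))
c=camera("wrist");cv2.imwrite("pics/w2.png",c["image"])
t=camera("top");cv2.imwrite("pics/t3.png",t["image"])
E
```

```text
[544.12925789  86.7677693  261.7795248 ] [9.93882741e-01 1.10439943e-01 3.40005559e-04 2.08300001e-05] [ 0.16  0.42 -0.58  1.74  0.26  1.06 -0.28]
```

View pics/w2.png

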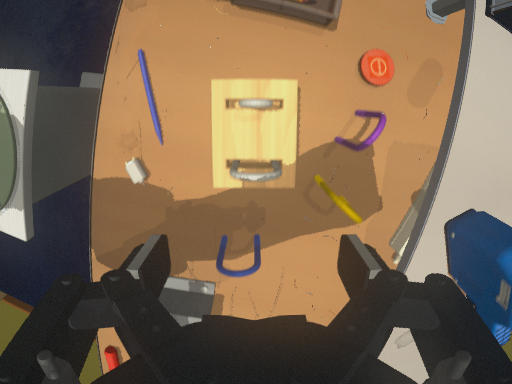

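View pics/t3.png

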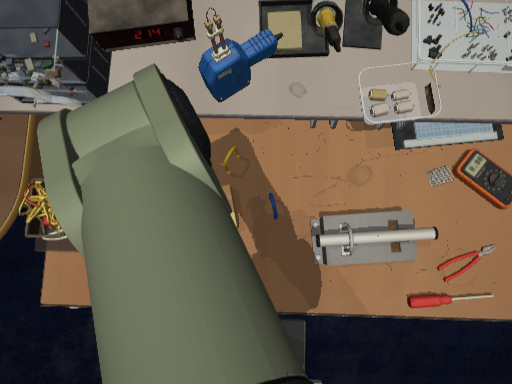

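```bash
cat >> h.py <<'E'
def wplane(c,u,v,z):
    K=c["mtx"]; x=(u-K[0,2])/K[0,0]; y=(v-K[1,2])/K[1,1]; r=np.hypot(x,y)
    d=np.array([np.sin(r)*x/r,np.sin(r)*y/r,np.cos(r)]); R=np.array(c["R"]);o=-R.T@np.array(c["t"]); d=R.T@d
    return o+d*(z-o[2])/d[2]
E
python3 - <<'E'
from h import *
c=camera("wrist"); crop(c,"pics/w3.png",200,70,310,195,5)
E
```

```text
(no output)
```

View pics/w3.png

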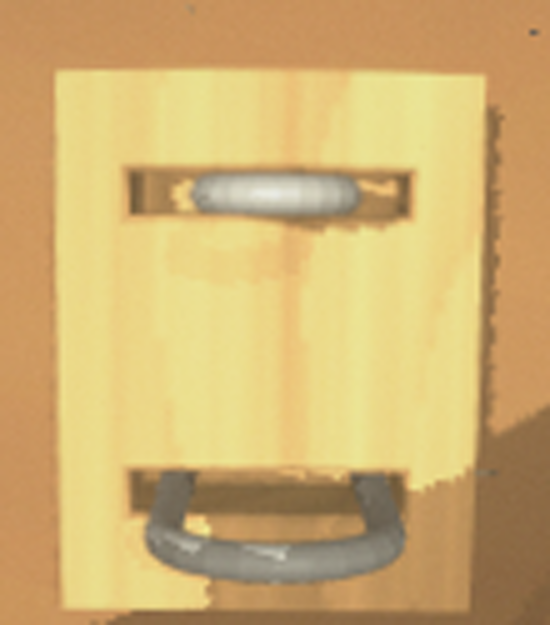

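```bash
python3 - <<'E'
from h import *
np.set_printoptions(precision=1,suppress=True)
c=camera("wrist")
W=lambda a,z:wplane(c,200+a[0]/5-.4,70+a[1]/5-.4,z)
print("cam",-c["R"].T@c["t"])
print("apex",W((274,562),121),"ends",W((148,535),97),W((403,535),97),(W((148,535),97)+W((403,535),97))/2)
print("leg tops55",(W((177,472),52)+W((370,474),52))/2)
k=[W(a,55) for a in[(127,470),(405,470),(405,512),(130,512)]];print("slot",k,np.mean(k,0))
k=[W(a,55) for a in[(57,70),(487,73),(470,610),(62,608)]];print("rack",k,np.mean(k,0), np.degrees(np.arctan2(*(k[1]-k[0])[1::-1])),np.degrees(np.arctan2(*(k[2]-k[3])[1::-1])))
E
```

```text
cam [528.6 156.  404.3]
apex [545.6  84.2 121. ] ends [519.6  78.1  97. ] [572.6  90.1  97. ] [546.1  84.1  97. ]
leg tops55 [544.7  88.4  52. ]
slot [array([510.1,  82. ,  55. ]), array([575.2,  96.7,  55. ]), array([577.7,  86.7,  55. ]), array([512.9,  72. ,  55. ])] [544.   84.4  55. ]
rack [array([474.2, 171.9,  55. ]), array([571.8, 193.3,  55. ]), array([599.4,  66.3,  55. ]), array([501.2,  44.6,  55. ])] [536.7 119.   55. ] 12.354285790496084 12.456853769093314
```

>>> send_rows(targets="0.0015 -0.0022 -0.04 0 0 0 1;0.0015 -0.0022 -0.08 0 0 0 1;0.0015 -0.0022 -0.12 0 0 0 1;0.0015 -0.0022 -0.13 0 0 0 1;0.0015 -0.0022 -0.13 0 0 0 1")

```text
time: 3.05
ee_pos: [546.1, 82.5, 132.0]
orientation: [0.994, 0.11, 0.0, 0.0]
force: [-0.2, 0.1, -0.1]
grip_width: 85.5
```

```bash
python3 - <<'E'
from h import *
c=camera("scene");crop(c,"pics/s3.png",130,110,290,290,3)
c=camera("wrist");cv2.imwrite("pics/w4.png",c["image"]);print(manip.sense()["ee_pos"])
E
```

```text
[546.63322809  82.92778121 133.00775166]
```

View pics/s3.png

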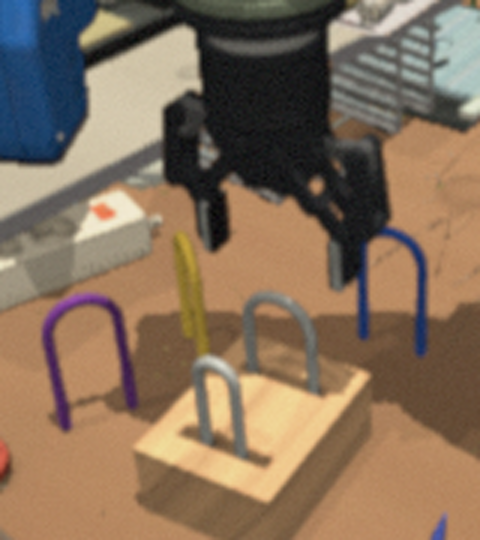

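View pics/w4.png

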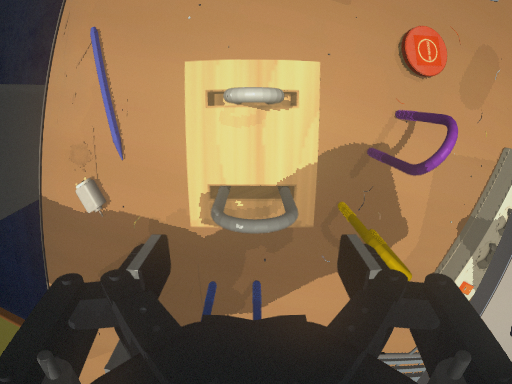

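The U-bolt apex is at wrist (254,228), centred between the pads at columns 165 and 345. Going down now.

>>> send_rows(targets="-0.0005 0.001 -0.025 0 0 0 1;-0.0005 0.001 -0.05 0 0 0 1;-0.0005 0.001 -0.066 0 0 0 1;-0.0005 0.001 -0.066 0 0 0 1")

```text
time: 3.65
ee_pos: [546.1, 83.9, 66.9]
orientation: [0.994, 0.11, 0.001, 0.0]
force: [0.3, 0.2, 0.1]
grip_width: 85.4
```

>>> send_rows(targets="0 0 0 0 0 0 -0.2;0 0 0 0 0 0 -0.6;0 0 0 0 0 0 -0.6;0 0 0 0 0 0 -0.6;0 0 0 0 0 0 -0.6", grip_force=40)

```text
time: 4.28
ee_pos: [546.7, 84.0, 67.9]
orientation: [0.994, 0.11, 0.002, 0.0]
force: [-0.1, -0.9, 7.6]
grip_width: 54.2
```

```bash
python3 - <<'E'
from h import *
c=camera("scene");crop(c,"pics/s4.png",130,110,290,290,3)
s=manip.sense();print(s["ee_pos"],s["force"],s["grip_width"])
E
```

```text
[546.65847709  83.96712054  67.92628906] [-0.49302777 -0.28138544  7.7299783 ] 54.53312280004936
```

View pics/s4.png

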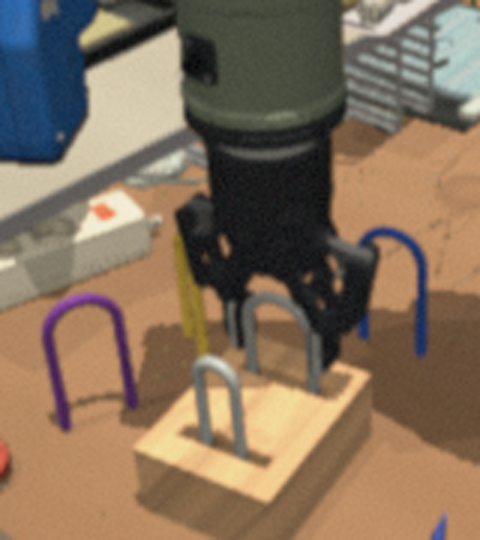

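Gripped: the opening is 54 mm and the pads are on both legs. Lifting straight up.

>>> send_rows(targets="0 0 0.015 0 0 0 -0.6;0 0 0.035 0 0 0 -0.6;0 0 0.06 0 0 0 -0.6;0 0 0.09 0 0 0 -0.6;0 0 0.12 0 0 0 -0.6")

```text
time: 4.95
ee_pos: [546.6, 84.1, 190.1]
orientation: [0.994, 0.11, 0.002, 0.0]
force: [0.2, -1.2, -2.7]
grip_width: 54.8
```

>>> send_rows(targets="0 0 0.03 0 0 0 -0.6;0 0 0.06 0 0 0 -0.6;0 0 0.06 0 0 0 -0.6")

```text
time: 5.32
ee_pos: [547.3, 84.4, 253.2]
orientation: [0.994, 0.11, 0.004, 0.0]
force: [0.4, -0.2, -1.7]
grip_width: 54.2
```

```bash
python3 - <<'E'
from h import *
c=camera("scene");crop(c,"pics/s5.png",130,60,290,260,3)
s=manip.sense();print(s["ee_pos"],s["force"],s["grip_width"],s["orientation"])
c=camera("wrist");cv2.imwrite("pics/w5.png",c["image"])
E
```

```text
[546.78619237  84.06963963 251.67542871] [-0.15600465 -0.46568344 -1.37203586] 54.59321540702393 [9.93960458e-01 1.09696782e-01 3.02820900e-03 2.30238855e-04]
```

View pics/s5.png

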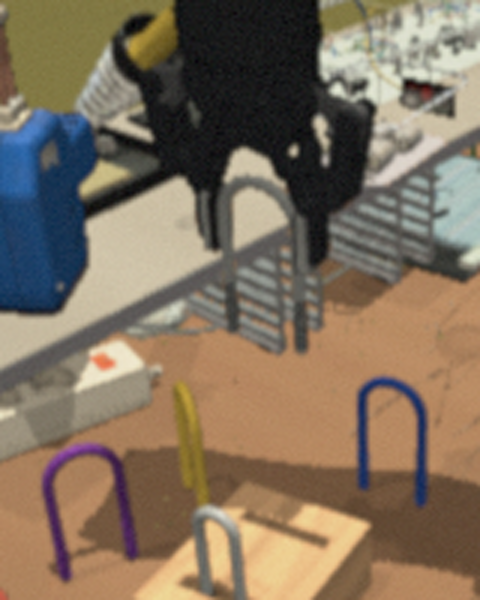

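View pics/w5.png

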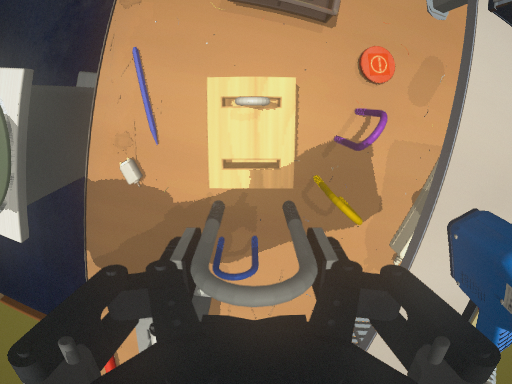

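```bash
python3 - <<'E'
from h import *
np.set_printoptions(precision=1,suppress=True)
c=camera("wrist"); crop(c,"pics/w6.png",180,190,330,320,5); s=camera("scene"); crop(s,"pics/s6.png",190,110,250,185,8)
print(manip.sense()["ee_pos"])
a,b=wplane(c,218,206,199),wplane(c,290,206,199); p=wplane(c,253,293,305)
print("tips",a,b,(a+b)/2,"apex",p)
print(proj(s,(546.7,84,305)),proj(s,(546.7,84,199)))
E
```

```text
[546.2  83.9 249.7]
tips [521.9  81.2 199. ] [570.7  92.  199. ] [546.3  86.6 199. ] apex [544.6  90.2 305. ]
[216.7 119.9] [220.5 173.8]
```

View pics/w6.png

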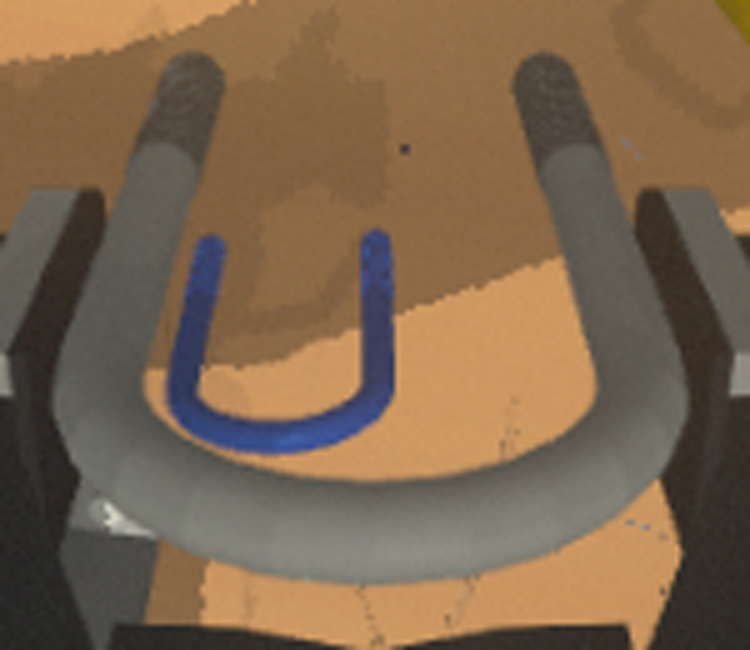

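View pics/s6.png

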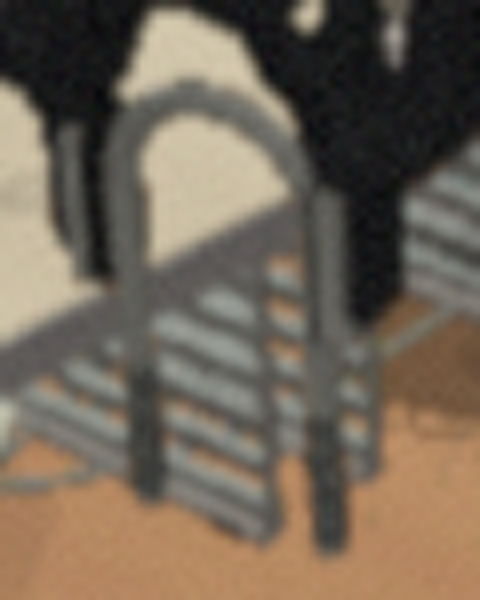

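The U-bolt hangs upright. Its apex at scene (216,122) and tips mid at (220,175) match the prediction within 2 px. Carrying it to the station.

>>> send_rows(targets="-0.004 -0.045 0 0 0 -0.015 -0.6;-0.011 -0.10 0 0 0 -0.03 -0.6;-0.02 -0.155 0 0 0 -0.05 -0.6;-0.028 -0.21 0 0 0 -0.07 -0.6;-0.036 -0.26 0 0 0 -0.09 -0.6")

```text
time: 6.15
ee_pos: [509.3, -178.0, 249.1]
orientation: [0.998, 0.064, 0.001, 0.0]
force: [0.9, 0.3, -1.4]
grip_width: 54.5
```

>>> send_rows(targets="-0.006 -0.045 0 0 0 -0.01 -0.6;-0.012 -0.09 0 0 0 -0.02 -0.6;-0.018 -0.12 0 0 0 -0.03 -0.6;-0.02 -0.133 0 0 0 -0.036 -0.6;-0.02 -0.133 0 0 0 -0.036 -0.6")

```text
time: 6.78
ee_pos: [489.2, -310.8, 248.7]
orientation: [0.999, 0.046, 0.001, -0.0]
force: [-0.2, 0.8, -1.7]
grip_width: 54.5
```

```bash
python3 - <<'E'
from h import *
s=manip.sense();print(s["ee_pos"],s["force"],s["grip_width"],s["orientation"])
c=camera("wrist");cv2.imwrite("pics/w7.png",c["image"])
c=camera("scene");crop(c,"pics/s7.png",270,50,430,230,4)
E
```

```text
[ 489.17818602 -310.76508121  248.67181495] [-0.21070534  0.75271015 -1.66467377] 54.52729554756133 [ 9.98929075e-01  4.62620104e-02  6.76037584e-04 -2.67704993e-04]
```

View pics/w7.png

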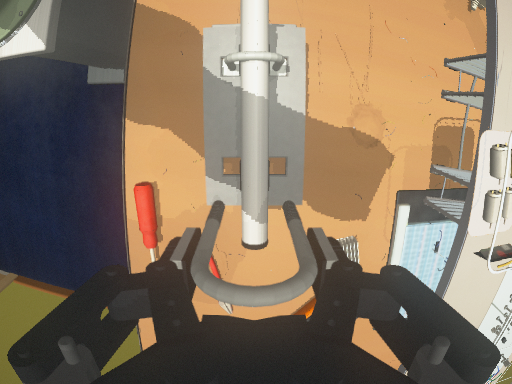

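View pics/s7.png

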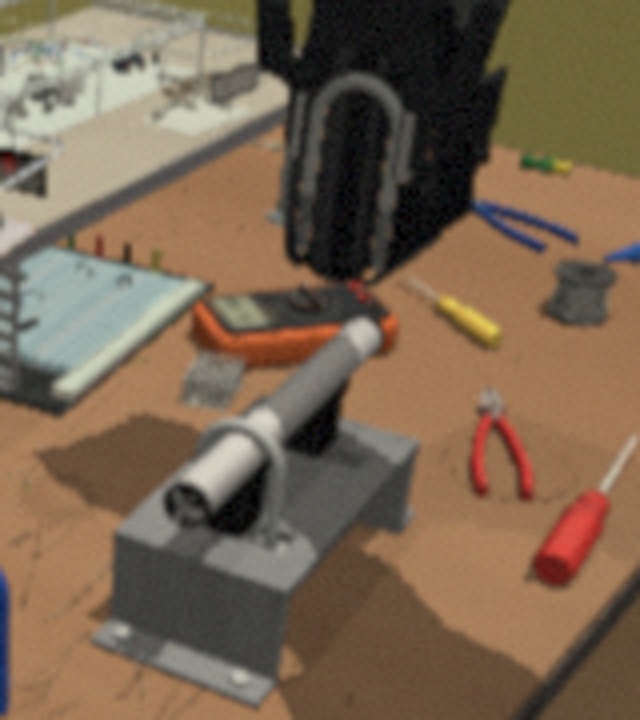

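```bash
python3 - <<'E'
from h import *
c=camera("wrist");crop(c,"pics/w8.png",195,145,315,225,6)
E
```

```text
(no output)
```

View pics/w8.png

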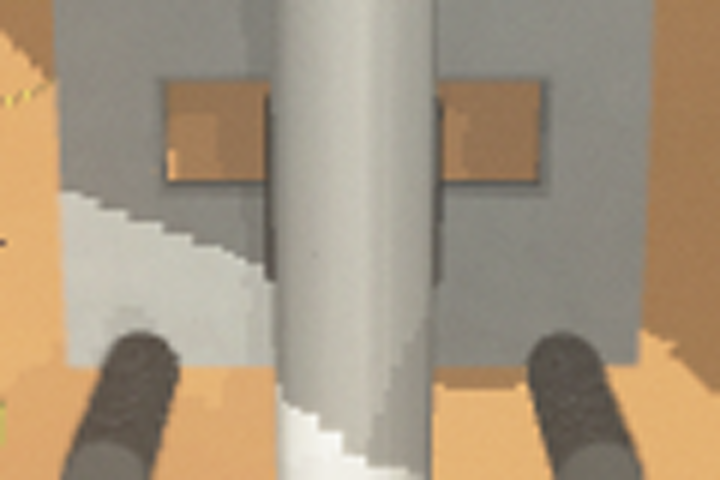

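```bash
python3 - <<'E'
from h import *
np.set_printoptions(precision=1,suppress=True)
c=camera("wrist")
W=lambda a,z:wplane(c,195+a[0]/6-.4,145+a[1]/6-.4,z)
k=[W(a,70) for a in[(163,80),(544,80),(542,185),(165,185)]];print("station",k,np.mean(k,0),np.degrees(np.arctan2(*(k[1]-k[0])[1::-1])))
zt=manip.sense()["ee_pos"][2]+1-55
a,b=W((142,360),zt),W((564,360),zt);print("tips",a,b,(a+b)/2,np.degrees(np.arctan2(*(b-a)[1::-1])))
print("tube",[ (W((x0,y),119)+W((x1,y),119))/2 for x0,x1,y in[(275,437,10),(277,433,360)]])
print(manip.sense()["ee_pos"])
E
```

```text
station [array([ 453.7, -298.7,   70. ]), array([ 523.3, -292.1,   70. ]), array([ 525.2, -311.9,   70. ]), array([ 455.4, -318.4,   70. ])] [ 489.4 -305.3   70. ] 5.392385616441473
tips [ 464.8 -308.8  195.2] [ 513.9 -304.2  195.2] [ 489.3 -306.5  195.2] 5.383147751534977
tube [array([ 487., -276.,  119.]), array([ 492.2, -332.5,  119. ])]
[ 489.8 -309.6  249.2]
```

Tips and slots line up within about 1 mm. Lowering to just above the plate.

>>> send_rows(targets="0 0.0005 -0.03 0 0 0 -0.6;0 0.0005 -0.06 0 0 0 -0.6;0 0.0005 -0.085 0 0 0 -0.6;0 0.0005 -0.105 0 0 0 -0.6;0 0.0005 -0.105 0 0 0 -0.6")

```text
time: 7.6
ee_pos: [489.5, -307.9, 143.3]
orientation: [0.999, 0.048, 0.0, -0.001]
force: [-0.0, 0.8, -0.0]
grip_width: 54.8
```

```bash
python3 - <<'E'
from h import *
s=manip.sense();print(s["ee_pos"],s["force"],s["grip_width"],s["orientation"])
c=camera("wrist");crop(c,"pics/w9.png",165,120,345,320,3)
c=camera("scene");crop(c,"pics/s9.png",290,80,400,220,4)
E
```

```text
[ 489.47993006 -307.92013635  143.2739317 ] [-0.01512544  0.82186572 -0.04213387] 54.79403604718937 [ 9.98843393e-01  4.80748800e-02  1.58086009e-04 -8.10902405e-04]
```

View pics/w9.png

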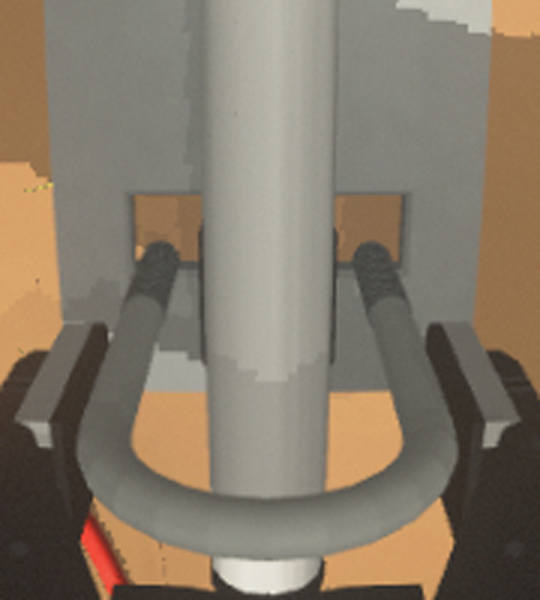

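View pics/s9.png

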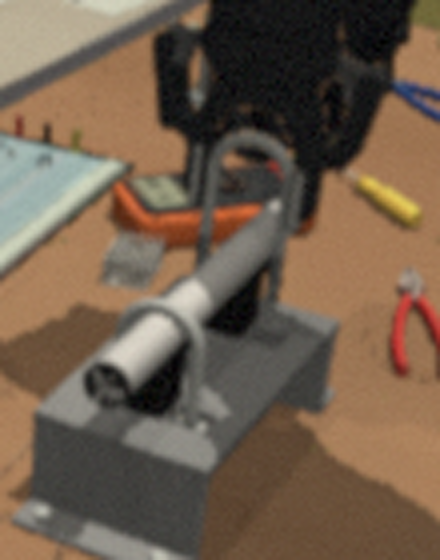

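```bash
python3 - <<'E'
from h import *
np.set_printoptions(precision=1,suppress=True)
c=camera("wrist")
W=lambda a,z:wplane(c,165+a[0]/3-.3,120+a[1]/3-.3,z)
k=[W(a,70) for a in[(130,194),(408,194),(405,265),(131,265)]];print("station",np.mean(k,0),k)
zt=manip.sense()["ee_pos"][2]+1-55
a,b=W((160,256),zt),W((371,256),zt);print("tips",a,b,(a+b)/2)
E
```

```text
station [ 490.5 -306.2   70. ] [array([ 454.5, -300. ,   70. ]), array([ 525. , -293.3,   70. ]), array([ 526.9, -312.4,   70. ]), array([ 455.8, -319.2,   70. ])]
tips [ 465.2 -308.4   91.2] [ 514.3 -303.7   91.2] [ 489.7 -306.    91.2]
```

Still aligned within 1 mm: tips mid (489.7,-306.0), station (490.5,-306.2). Lowering in steps while watching the force.

>>> send_rows(targets="0.0005 0 -0.012 0 0 0 -0.6;0.0005 0 -0.024 0 0 0 -0.6;0.0005 0 -0.036 0 0 0 -0.6;0.0005 0 -0.046 0 0 0 -0.6;0.0005 0 -0.050 0 0 0 -0.6")

```text
time: 8.38
ee_pos: [490.6, -308.8, 94.3]
orientation: [0.999, 0.048, 0.001, -0.0]
force: [0.5, -0.7, -0.6]
grip_width: 54.8
```

>>> send_rows(targets="0 0 -0.002 0 0 0 -0.6;0 0 -0.004 0 0 0 -0.6;0 0 -0.006 0 0 0 -0.6")

```text
time: 8.75
ee_pos: [490.7, -308.8, 88.4]
orientation: [0.999, 0.048, 0.001, 0.0]
force: [0.1, -0.0, -0.2]
grip_width: 54.8
```

>>> send_rows(targets="0 0 -0.001 0 0 0 -0.6;0 0 -0.002 0 0 0 -0.6")

```text
time: 9.0
ee_pos: [490.8, -308.9, 86.5]
orientation: [0.999, 0.048, 0.001, 0.0]
force: [1.6, 0.8, -0.6]
grip_width: 54.4
```

```bash
python3 - <<'E'
from h import *
s=manip.sense();print(s["ee_pos"],s["force"],s["grip_width"])
c=camera("scene");crop(c,"pics/s10.png",290,80,400,220,4)
E
```

```text
[ 490.79532012 -308.9250098    86.48777681] [ 1.61175206  0.77557433 -0.56283329] 54.40559580070914
```

View pics/s10.png

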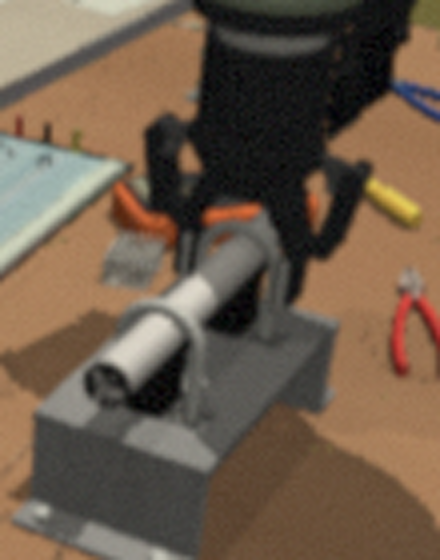

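The legs are through the slots, since the point is well below the height where they would hit the plate. A little lower until contact.

>>> send_rows(targets="0 0 -0.001 0 0 0 -0.6;0 0 -0.002 0 0 0 -0.6")

```text
time: 9.3
ee_pos: [490.7, -308.8, 84.3]
orientation: [0.999, 0.048, 0.001, 0.0]
force: [-0.2, 0.2, -2.0]
grip_width: 54.5
```

>>> send_rows(targets="0 0 -0.001 0 0 0 -0.6;0 0 -0.002 0 0 0 -0.6")

```text
time: 9.55
ee_pos: [490.9, -309.1, 83.0]
orientation: [0.999, 0.048, 0.001, 0.0]
force: [-6.7, 2.7, 24.4]
grip_width: 54.7
```

Contact at 24 N: the bend is on the tube. Backing off slightly and opening.

>>> send_rows(targets="0 0 0.001 0 0 0 -0.6;0 0 0.001 0 0 0 0.2;0 0 0.001 0 0 0 0.6;0 0 0.001 0 0 0 1;0 0 0.001 0 0 0 1")

```text
time: 10.18
ee_pos: [491.0, -309.1, 83.9]
orientation: [0.999, 0.048, 0.002, 0.0]
force: [0.3, 0.6, -0.3]
grip_width: 85.2
```

>>> send_rows(targets="0 0 0 0 0 0 1;0 0 0 0 0 0 1")

```text
time: 10.42
ee_pos: [490.9, -309.1, 83.9]
orientation: [0.999, 0.048, 0.002, 0.0]
force: [0.1, 0.5, 0.3]
grip_width: 85.2
```

```bash
python3 - <<'E'
from h import *
s=manip.sense();print(s["ee_pos"],s["force"],s["grip_width"])
c=camera("wrist");cv2.imwrite("pics/w11.png",c["image"])
c=camera("scene");crop(c,"pics/s11.png",290,80,400,220,4)
E
```

```text
[ 490.92675624 -309.07474868   83.91206795] [0.14094776 0.54123307 0.3440186 ] 85.15981476257602
```

View pics/w11.png

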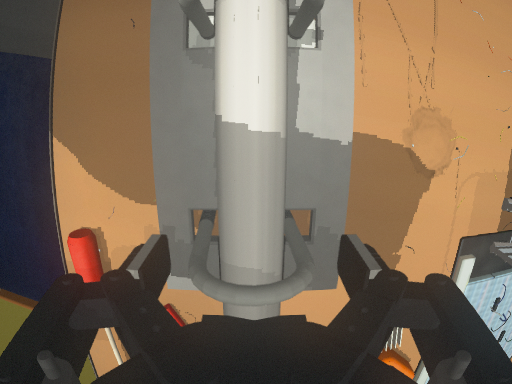

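View pics/s11.png

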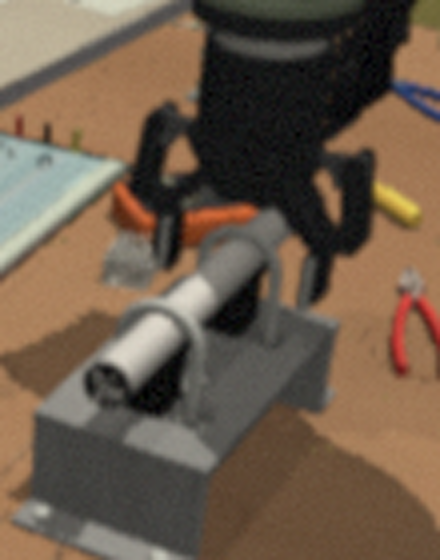

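The jaws are open and clear on both sides; the U-bolt spans wrist columns 190 to 310 and the pads are at 165 and 345. Retreating straight up.

>>> send_rows(targets="0 0 0.02 0 0 0 1;0 0 0.045 0 0 0 1;0 0 0.08 0 0 0 1;0 0 0.12 0 0 0 1;0 0 0.16 0 0 0 1")

```text
time: 11.15
ee_pos: [490.8, -309.0, 245.3]
orientation: [0.999, 0.048, 0.002, 0.0]
force: [-0.1, 0.1, 0.6]
grip_width: 85.7
```

>>> send_rows(targets="0 -0.04 0.02 0 0 0 1;-0.03 -0.09 0.03 0 0 0 1;-0.06 -0.14 0.03 0 0 0 1;-0.09 -0.18 0.03 0 0 0 1;-0.12 -0.22 0.03 0 0 0 1")

```text
time: 11.78
ee_pos: [369.6, -530.2, 275.3]
orientation: [0.999, 0.048, 0.002, 0.0]
force: [1.1, 0.0, 0.2]
grip_width: 85.1
```

```bash
python3 - <<'E'
from h import *
s=manip.sense();print(s["time"],s["ee_pos"],s["force"],s["grip_width"])
c=camera("wrist");cv2.imwrite("pics/w12.png",c["image"])
c=camera("scene");cv2.imwrite("pics/sc12.png",c["image"]);crop(c,"pics/s12.png",290,100,400,220,5)
c=camera("top");crop(c,"pics/t12.png",160,170,450,275,2.7)
E
```

```text
11.775 [ 369.56937608 -530.22250552  275.26537552] [1.07370001 0.01521649 0.15989963] 85.13216074508473
```

View pics/s12.png

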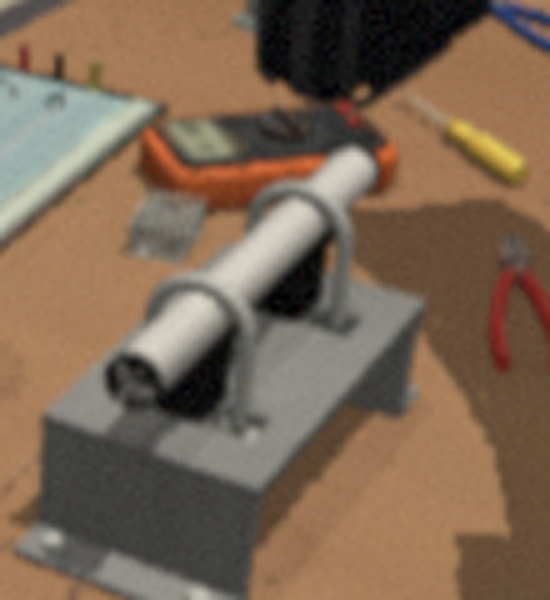

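View pics/t12.png

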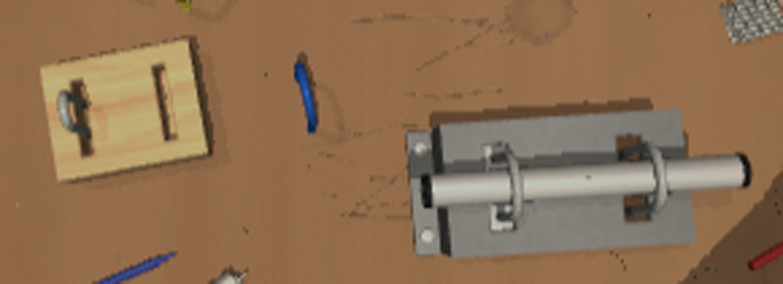

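View pics/sc12.png

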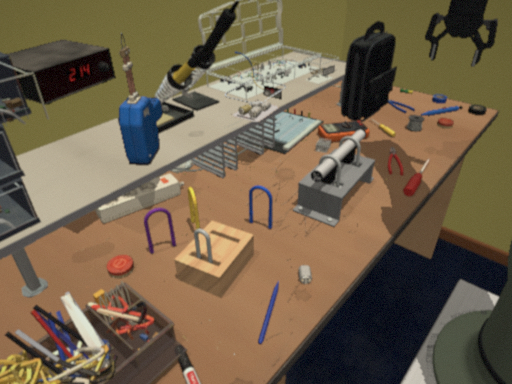

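```bash
python3 - <<'E'
from h import *
s=camera("scene");t=camera("top")
A=(490,-307,138)
p=proj(s,A);print("scene crop",(p-[290,100])*5,"top crop",(proj(t,A)-[160,170])*2.7)
x=np.array([.9956,.094,0])*24
for q in(x,-x):
  X=np.array([490,-307,70])+q; print((proj(s,X)-[290,100])*5,(proj(t,X)-[160,170])*2.7)
print(manip.sense()["qvel"].round(3)); print(manip.finish_job())
E
```

```text
scene crop [304.90507208 182.4599737 ] top crop [660.76675554 174.1862983 ]
[244.44166297 289.9161554 ] [628.38717565 147.70252019]
[332.53862779 316.61499459] [635.15931071 206.04689725]
[-0.02  -0.005 -0.009  0.002  0.     0.001  0.   ]
the job is handed in; nothing more can be done
None
```

The wide steel U-bolt now sits on the tube at the bare station, and I handed the job in at about 12 s of the 40 s allowed. I gripped it across its legs and lifted it straight out of the rack. At the station I lowered it over the tube, with both legs through the slots, until it touched with about 24 N. Then I opened the jaws and backed off.

Last checks:
- **Position:** In the scene and top views its bend is on the tube, within a few pixels of where a correctly seated bolt should appear. The legs I can see sit in the slots, within 1–2 px in the top view and about 2 px in the scene view. It stands upright and let go.
- **Narrow U-bolt:** it is still standing in the rack.
- **Robot:** it is about 250 mm away, touching nothing, with a force reading near zero.

None of the checks failed. The measurements disagreed slightly: the station's y came out 1–2 mm apart between the top and wrist cameras, and the TCP readings vary by about 1 mm. Both are well inside the roughly 6 mm slot clearance.

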